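Tip the sample tubes out by the hidden pivot bolt and hold it

TASK

Reach down into the narrow gap behind the white bracket of the tipping stand, grip the hidden hex bolt head at the end of the tray's sprung pivot, and turn it so that the blue tray tips and all three tubes roll off into the yellow bin. Then keep gripping the bolt head so that it cannot turn back: finish while still holding it, with the tray clearly sloping down towards the bin and nothing moving. Work only by the bolt head (do not push the tray or touch the tubes) and leave the other things on the bench as they are.

Things in the scene. Friction and masses are not known exactly. Their poses are not given: they have to be found in the camera images.
- stand: Fixed tipping stand. Origin on the bench straight below the bolt head's centre. x is level, along the pivot, from the tray towards bolt head and rear guard; y is level, towards the bin; z up. Grey base plate 74 mm wide (y), 12 mm high, x = -190 to +46 mm. White front post at x = -166 to -176 mm, 36 mm wide, 111 mm high.
- bracket_top (a point): Top middle of the white upright bracket between tray and bolt head: plate 6 mm thick (stand x = -26 to -20 mm), 52 mm wide in y, its rounded top 127 mm above the bench, 22 mm above the pivot axis. The gap behind it, up to the guard, is 44 mm wide (x), open above and at both y ends, only the base plate below.
- guard_top (a point): Top middle of the white rear guard plate behind the bolt head: 5 mm thick (stand x = +24 to +29 mm), 74 mm wide in y, top 105 mm above the bench, level with the pivot axis.
- head_center (a point): Centre of the dark steel hex bolt head, on the pivot axis 105 mm above the bench, 20 mm behind the bracket, 24 mm before the guard. 24 mm across flats, 27.7 across corners, 14 thick along the axis. Turns with the tray. Own x: along the pivot. Own y: between one pair of flats, parallel to the tray floor, towards the lip. Own z: the tray's upward normal, against which fingers should point.
- bolt_head: The bolt head itself, rigid with pivot and tray; origin and axes as head_center. Fingers closing along its own y, pointing along its own -z, take it flat on. At rest that means leaning 0.30 rad from vertical: fingertips towards the bin (stand +y), gripper body away from it.
- spindle (a joint): Turn of bolt head, pivot and tray together, 0 to 0.85 rad. 0 (rest, on a stop): the tray leans 0.30 rad back, away from the bin. Grows as the lip goes down to the bin, a negative turn about stand x: 0.30 is level, 0.60 slopes 0.30 rad to the bin. A spring pulls it back to 0 (it and the weights: roughly 0.1 N m), so it returns if let go.
- tray: Blue tray, 122 mm along stand x, 134 mm along y, in front of the bracket; its wall next to the bracket begins 38 mm from the head's centre. Origin on the pivot axis under its middle, axes as head_center. Floor top 12 mm above the axis, side walls to 26 mm, closed end wall (own y = -67 mm) to 30 mm; open at own y = +67 mm.
- tray_lip (a point): Middle of the tray's open lip, top of the floor edge.
- bin: Yellow open bin, 160 x 160 mm, 60 mm high, walls 4 mm, loose, on the bench below the tray's lip. Origin at the centre of its underside, z up.
- tube0: One of the sample tubes: clear with an orange cap and white foot, 74 mm long, 20 mm diameter, 20 g, lying along the pivot direction on the tray against its closed end wall or the next tube. Origin at its middle.
- tube1: One of the sample tubes: clear with an orange cap and white foot, 74 mm long, 20 mm diameter, 20 g, lying along the pivot direction on the tray against its closed end wall or the next tube. Origin at its middle.
- tube2: One of the sample tubes: clear with an orange cap and white foot, 74 mm long, 20 mm diameter, 20 g, lying along the pivot direction on the tray against its closed end wall or the next tube. Origin at its middle.
- rack: White tube rack with orange-capped tubes, 220 x 100 mm, 112 mm high; bystander. Origin at the centre of its underside.
- spray: White bottle with blue label, 64 mm diameter, 170 mm high; bystander. Origin at the underside centre.
- jar: Amber jar, 66 mm diameter, 80 mm high; bystander. Origin at the underside centre.
- cup: Grey cup, 70 mm diameter, 90 mm high; bystander. Origin at the underside centre.
- timer: Small white timer, 60 x 75 mm, 25 mm high; bystander. Origin at the underside centre.
There are look-alikes about, which are no part of the job. Of the things that look like the bin, take the one that is farthest to the robot's left at the start.

How it is judged:
On the way, in this order (a step that is already met when the one before it is completed fails the run):
1. The bolt head is gripped behind the bracket, the tray still leaning back (contact force between the fingers and bolt_head above 6 N and distance between the grasp point and head_center below 0.03 m and value of joint spindle below 0.2 rad), for 0.2 s.
2. By turning the head the tray is tipped and all three tubes are in the bin, the head still gripped (contact force between the fingers and bolt_head above 6 N and distance between the grasp point and head_center below 0.03 m and value of joint spindle above 0.4 rad and x of tube0 in the frame of bin between -0.078 and 0.078 m and y of tube0 in the frame of bin between -0.078 and 0.078 m and x of tube1 in the frame of bin between -0.078 and 0.078 m and y of tube1 in the frame of bin between -0.078 and 0.078 m and x of tube2 in the frame of bin between -0.078 and 0.078 m and y of tube2 in the frame of bin between -0.078 and 0.078 m and z of tube0 in the frame of bin between 0 and 0.055 m and z of tube1 in the frame of bin between 0 and 0.055 m and z of tube2 in the frame of bin between 0 and 0.055 m), for 0.2 s.
At the end, for the whole second after the job is handed in: All three tubes lie at rest inside the bin, below its rim; the fingers still grip the bolt head (over 6 N, grasp point within 30 mm of its centre); the robot is clear of the tray, which is held still and tipped: pivot above 0.45 rad, at least 0.15 rad down to the bin (contact force between the fingers and bolt_head above 6 N and distance between the grasp point and head_center below 0.03 m and value of joint spindle above 0.45 rad and velocity of joint spindle between -0.05 and 0.05 rad/s and contact force between each of the fingers, the arm and tray below 0.5 N and x of tube0 in the frame of bin between -0.078 and 0.078 m and y of tube0 in the frame of bin between -0.078 and 0.078 m and x of tube1 in the frame of bin between -0.078 and 0.078 m and y of tube1 in the frame of bin between -0.078 and 0.078 m and x of tube2 in the frame of bin between -0.078 and 0.078 m and y of tube2 in the frame of bin between -0.078 and 0.078 m and z of tube0 in the frame of bin between 0 and 0.055 m and z of tube1 in the frame of bin between 0 and 0.055 m and z of tube2 in the frame of bin between 0 and 0.055 m and linear speed of each of tube0, tube1, tube2 below 0.05 m/s); the arm keeps its last pose, push and grip.
It fails at once if the robot pushes the tray or touches a tube (contact force between any of the fingers, the arm and tray above 2 N or contact force between any of the fingers, the arm and tube0 above 2 N or contact force between any of the fingers, the arm and tube1 above 2 N or contact force between any of the fingers, the arm and tube2 above 2 N).
It fails at once if a bystander is moved by more than 30 mm (distance of any of rack, spray, jar, cup, timer from where it was at the start of the episode above 0.03 m).
It also fails if it takes over 42 s, if anything falls off the work surface, if the arm or the gripper's body presses on something with over 40 N, if the wrist force passes 120 N, or if a joint passes its speed limit or range.

ROBOT

A 6-joint arm with a two-finger parallel gripper is mounted at the origin on the work surface. World frame = base frame: x ahead of the robot, y to its left, z up, the work surface at z = 0. Lengths are in m, angles in rad, forces in N, time in s.
With the tool pointing down it reaches from about 0.35 to 0.725 m from the base axis. Payload 4.3 kg.
Tool frame: the origin (TCP) lies at the very end of the fingers, on their centre line; the grasp point (between the pads) lies 19 mm behind it (robot.pinch_z is the distance from the TCP to the grasp point, in m); z points along the fingers, y is the line along which they close (so a half turn about z gives the same grasp; the last joint's range is limited). The gripper opens to 85 mm and grips with 20 to 120 N. Pads are 22 mm wide; open, the fingers measure 114 mm over their backs; the gripper's body (76 mm by 85 mm) begins 54 mm behind the grasp point. The pads swing forward as they close: fully open they stand 13 mm farther back than shut.
Start: joints at [1.195, 0.377, 0.081, 1.274, 0, 1.46], TCP at [0.151, 0.555, 0.231] pointing down, gripper open.
Joint ranges: [-2.72, 2.72], [-0.84, 1.66], [-1.02, 1.22], [-1.77, 2.12], [-1.37, 1.28], [-3.14, 3.14]. Speed limits (rad/s): [2.57, 2.57, 3.14, 3.14, 3.14, 3.14].

INTERFACE

Orientations are given as a unit quaternion [w, x, y, z].
In Python, from rig import robot, read_camera, calibration gives the robot as it stands. The module is installed in compiled form; this text tells all that it offers.
- The arm moves only by the shell command python3 -m creep 'ROWS'. ROWS is JSON, a list of rows, each an object with "xyz": the shift along the tool's x, y, z in units of 0.75 m (1.0 is 0.75 m), a list of three; "turn": the turn about the tool's z in units of 0.5 rad (1.0 is 0.5 rad); "grip": the opening, from 0 (shut) to 1 (fully open). A call has exactly 10 rows; each row is the pose to reach, as a shift and turn from the pose commanded when the call began, along the tool's axes at that moment; what a row does not reach only later rows make up. A row lasts 1/8 s, in which the tool goes at most 62.5 mm and 10.7 degrees, less where a joint would pass 70% of its speed; a pose out of reach is approached as far as the arm can. A call with a number of a shift or a turn outside -1 to 1 is refused whole. A call with a gripper value outside its range is refused whole. The fingers move at their own pace and stop on an object; the grip force is fixed at half the most. Time passes only in rows, so rows that repeat a pose let the fingers close, or fill a call up. It gives the time, the measured TCP pose, the force, the opening and the grip force at its end, in the units of the state.
- robot.get_obs(): the state, without advancing time (a new reading comes with each control period).
- read_camera(name): name is "side" or "top"; returns the picture (400x640x3 uint8, red, green, blue); there is no depth.
- calibration(name): a dict with "fov_y" (degrees; the focal length in pixels is half the picture's height over the tangent of half this angle, whatever the lens; pixels are square), "cx", "cy" (the principal point, pixels), "world_from_camera" (4x4, takes a point from camera to world coordinates). Camera axes: x right, y down, z forward; pixel columns grow to the right and rows downward; lengths in m; the calibration is good to about 2 mm. A picture is of the moment at which its call begins. calibration takes no time and is no camera call.
- robot.close_job(): hands the job in; it is judged then, once.
The state is a dict: "clock": time; "joint_pos": joint angles; "joint_vel": joint speeds; "joint_efforts": joint torques, N m; "tcp_pos": TCP position; "ee_rot": TCP orientation; "force": force on the tool from outside, world axes, zero at the start; "moment": the same for the moment, N m; "width": finger opening in m; "grip_force": force on a finger pad.
Only numpy, scipy, OpenCV 4.12 (cv2) and the standard library are available. Lean on these libraries where they do the work, as an engineer would, in place of code of your own. Each camera call takes 0.05 s, during which the arm holds its last target. There are 200 camera calls.

## Working session

There is one attempt and no reset: what is moved stays moved. The work goes in short steps, Python scripts to look and compute and a shell command to move; the robot and the scene stay as the last step left them, time stands still between calls to the robot, and variables do not carry over. Pictures are saved under pics/ and viewed, at most 10 in all, crops included, and the job is handed in when it is done.

```bash
mkdir -p pics
python3 - <<'E'
from rig import robot, read_camera, calibration
import cv2,numpy as np
for n in("side","top"):
    im=read_camera(n); cv2.imwrite(f"pics/{n}0.png",im[:,:,::-1]); c=calibration(n); print(n,c["fov_y"],c["cx"],c["cy"],np.round(c["world_from_camera"],3).tolist(),{k:v for k,v in c.items() if k not in("fov_y","cx","cy","world_from_camera")})
o=robot.get_obs();print(o,robot.pinch_z)
E
```

```text
side 46.16615627985611 315.2773988526702 200.68264722870552 [[0.976, -0.151, 0.156, 0.306], [-0.216, -0.737, 0.64, -0.804], [0.018, -0.659, -0.752, 1.091], [0.0, 0.0, 0.0, 1.0]] {}
top 54.28688969703199 319.90468951698364 197.3521266229448 [[-0.011, -0.997, 0.082, 0.429], [-1.0, 0.012, 0.001, 0.035], [-0.002, -0.082, -0.997, 1.382], [0.0, 0.0, 0.0, 1.0]] {}
{'clock': 0.1, 'joint_pos': array([1.19472475e+00, 3.78002203e-01, 7.97993682e-02, 1.27442054e+00,
       6.95958493e-06, 1.46049245e+00]), 'joint_vel': array([ 0.00149279, -0.00140638,  0.00279991,  0.00144439,  0.00178357,
       -0.0008444 ]), 'joint_efforts': array([ 7.87488207e-04, -4.64694929e+01,  2.70581657e+01,  1.20223602e-02,
       -1.65629422e-04, -2.34941815e-06]), 'tcp_pos': array([0.15080406, 0.55427217, 0.2304628 ]), 'ee_rot': array([-2.23351360e-04,  1.32493062e-01,  9.91183512e-01, -8.85803546e-04]), 'force': array([-0.17152486,  0.2679436 , -0.15847498]), 'moment': array([-0.03318268, -0.02738988,  0.01340058]), 'grip_force': 0.0, 'width': 0.08532983157245327} 0.0187
```

View pics/side0.png

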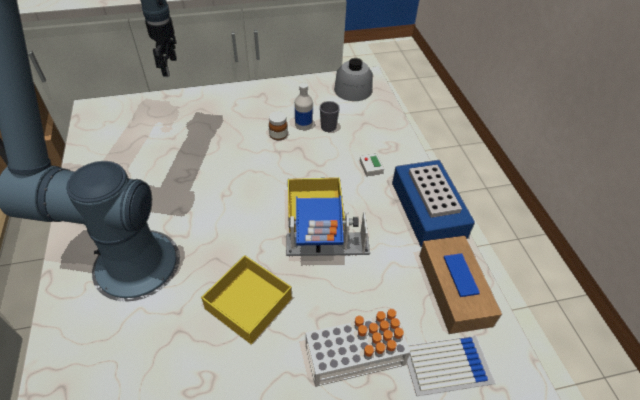

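View pics/top0.png

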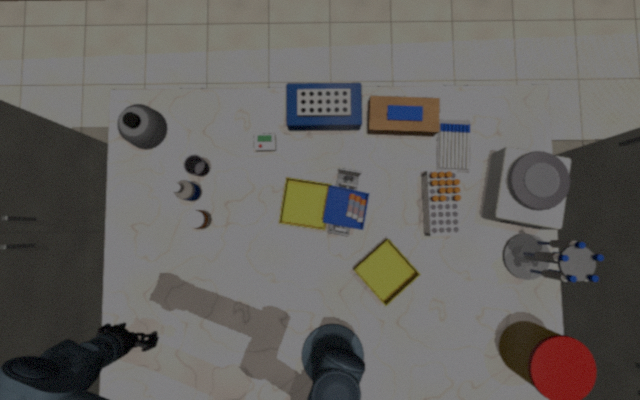

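The stand sits near side (328,220) / top (345,200). The bolt end points away from the robot (world +x) and the bin is on the world +y side, at top (305,203). I'll zoom in on both views.

Run:
```python
import cv2,numpy as np
s=cv2.imread("pics/side0.png")[165:265,270:380]; t=cv2.imread("pics/top0.png")[155:245,270:380]
a=cv2.resize(s,None,fx=5,fy=5,interpolation=cv2.INTER_CUBIC);cv2.imwrite("pics/s1.png",a)
b=cv2.resize(np.clip(t*1.7,0,255).astype(np.uint8),None,fx=6,fy=6,interpolation=cv2.INTER_CUBIC);cv2.imwrite("pics/t1.png",b)
```

```text
(no output)
```

View pics/s1.png

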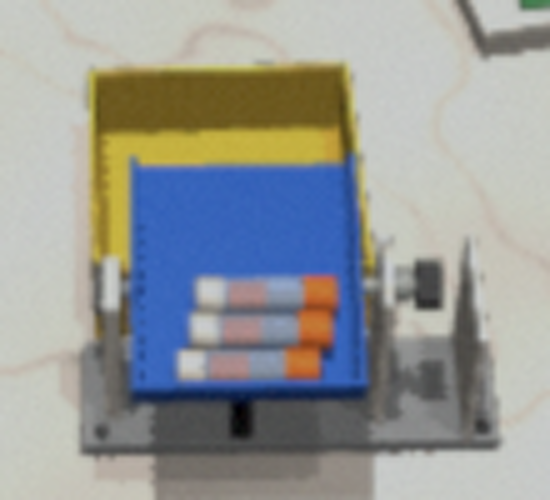

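View pics/t1.png

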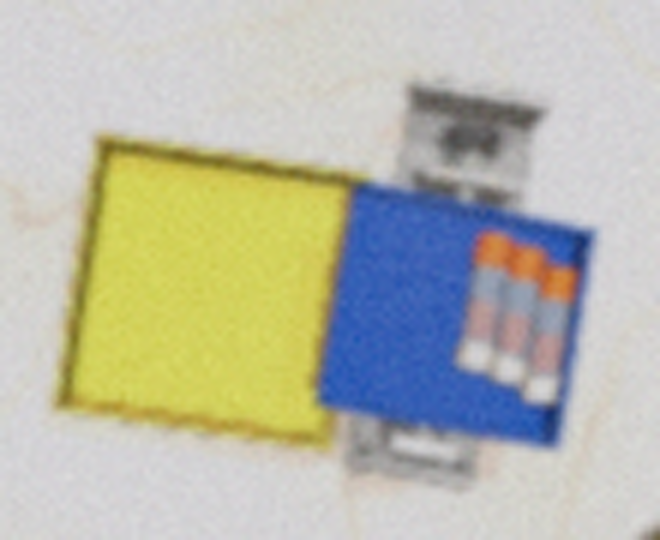

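The bolt head shows at side ≈(355.6,221.8) and top ≈(348.7,177.8). The near edge of the base plate runs from (286.4,253.5) to (369.4,253.5) in the side view. I'll triangulate and check against the given sizes.

```bash
cat > h.py <<'E'
import numpy as np
from rig import robot, read_camera, calibration
def ray(n,u,v):
    c=calibration(n);f=200/np.tan(np.radians(c["fov_y"])/2);T=np.array(c["world_from_camera"])
    d=T[:3,:3]@[(u-c["cx"])/f,(v-c["cy"])/f,1];return T[:3,3],d/np.linalg.norm(d)
def plane(n,u,v,z):
    o,d=ray(n,u,v);return o+d*(z-o[2])/d[2]
def tri(a,b):
    (o,d),(p,e)=ray("side",*a),ray("top",*b);s=np.linalg.lstsq(np.c_[d,-e],p-o,rcond=None)[0]
    A,B=o+d*s[0],p+e*s[1];return (A+B)/2,np.linalg.norm(A-B)
E
python3 - <<'E'
from h import *
import cv2
np.set_printoptions(precision=4,suppress=True)
s=cv2.imread("pics/side0.png").astype(int)
# dark head blob in the side view
R=s[212:232,348:364]; m=(R.max(2)<75).astype(np.uint8); n,l,st,ce=cv2.connectedComponentsWithStats(m); k=1+st[1:,4].argmax(); hs=ce[k]+[348,212]; print("head px",hs,st[k])
print("head side@105",plane("side",*hs,.105)); print("tri",tri(hs,(348.7,177.8)))
a,b=plane("side",286.4,255,0.0),plane("side",369.6,254.5,0.0); print("base edge",a,b,np.linalg.norm(b-a),"yaw",np.arctan2(*(b-a)[[1,0]]))
g=lambda x,y:(270+x/6,155+y/6)
a,b=plane("top",*g(412,88),.105),plane("top",*g(546,108),.105);print("guard",a,b,np.linalg.norm(b-a),"y az",np.arctan2(*(a-b)[[1,0]]))
p=[plane("top",*g(*q),.06) for q in((98,138),(60,408),(330,442))];print("bin",p,[np.linalg.norm(p[0]-p[1]),np.linalg.norm(p[2]-p[1])],np.arctan2(*(p[0]-p[1])[[1,0]]))
E
```

```text
head px [354.7857 222.2143] [ 5  6  5  9 28]
head side@105 [ 0.5977 -0.0618  0.105 ]
tri (array([ 0.5978, -0.0594,  0.1019]), np.float64(0.001559606594747091))
base edge [ 0.4089 -0.0573  0.    ] [ 0.6383 -0.1032  0.    ] 0.233923232263219 yaw -0.1975548154878755
guard [ 0.6241 -0.0263  0.105 ] [ 0.6121 -0.0999  0.105 ] 0.07450668347617685 y az 1.4095143400421282
bin [array([0.6044, 0.1506, 0.06  ]), array([0.4512, 0.1727, 0.06  ]), array([0.4304, 0.0207, 0.06  ])] [np.float64(0.15470634782102738), np.float64(0.15340639301169504)] -0.14332205572787343
```

```bash
R='{"xyz":[-0.79,-0.63,0.03],"turn":-0.17,"grip":0.6}'; python3 -m creep '[{"xyz":[-0.79,-0.63,0.03],"turn":-0.17,"grip":0.6},{"xyz":[-0.79,-0.63,0.03],"turn":-0.17,"grip":0.6},{"xyz":[-0.79,-0.63,0.03],"turn":-0.17,"grip":0.6},{"xyz":[-0.79,-0.63,0.03],"turn":-0.17,"grip":0.6},{"xyz":[-0.79,-0.63,0.03],"turn":-0.17,"grip":0.6},{"xyz":[-0.79,-0.63,0.03],"turn":-0.17,"grip":0.6},{"xyz":[-0.79,-0.63,0.03],"turn":-0.17,"grip":0.6},{"xyz":[-0.79,-0.63,0.03],"turn":-0.17,"grip":0.6},{"xyz":[-0.79,-0.63,0.03],"turn":-0.17,"grip":0.6},{"xyz":[-0.79,-0.63,0.03],"turn":-0.17,"grip":0.6}]'
```

```text
clock: 1.35
tcp_pos: [0.5207, 0.0488, 0.2124]
ee_rot: [-0.0, 0.09, 0.996, 0.0]
force: [0.4, 0.9, 0.8]
width: 0.0517
grip_force: 0.0
```

```bash
python3 -m creep '[{"xyz":[-0.132,-0.125,0],"turn":0,"grip":0.6},{"xyz":[-0.132,-0.125,0],"turn":0,"grip":0.6},{"xyz":[-0.132,-0.125,0],"turn":0,"grip":0.6},{"xyz":[-0.132,-0.125,0.07],"turn":0,"grip":0.6},{"xyz":[-0.132,-0.125,0.07],"turn":0,"grip":0.6},{"xyz":[-0.132,-0.125,0.07],"turn":0,"grip":0.6},{"xyz":[-0.132,-0.125,0.07],"turn":0,"grip":0.6},{"xyz":[-0.132,-0.125,0.07],"turn":0,"grip":0.6},{"xyz":[-0.132,-0.125,0.07],"turn":0,"grip":0.6},{"xyz":[-0.132,-0.125,0.07],"turn":0,"grip":0.6}]'
python3 - <<'E'
from h import *
import cv2
s=read_camera("side")[:,:,::-1]; cv2.imwrite("pics/side2.png",s)
cv2.imwrite("pics/s2.png",cv2.resize(s[120:260,280:420],None,fx=4,fy=4,interpolation=cv2.INTER_CUBIC))
E
```

```text
clock: 2.6
tcp_pos: [0.6007, -0.0593, 0.1606]
ee_rot: [0.0, 0.09, 0.996, 0.0]
force: [0.3, 0.5, 0.3]
width: 0.0513
grip_force: 0.0
```

View pics/s2.png

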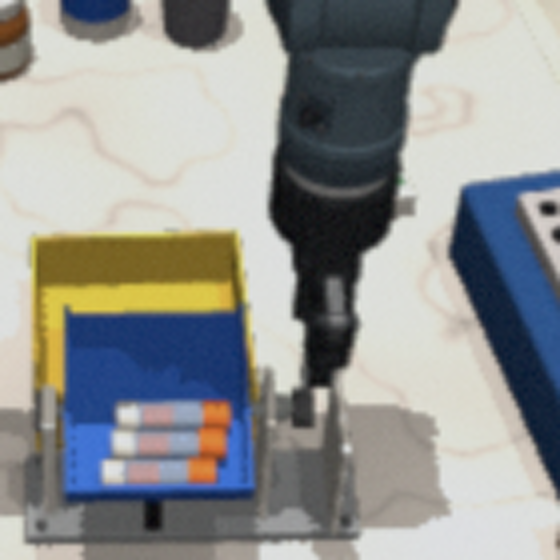

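The gripper hangs over the gap. The head shows at side px (355.7,222) and the near fingertip at about (360,216), between bracket and guard. I'll check this against the projection.

```bash
cat >> h.py <<'E'
def proj(n,P):
    c=calibration(n);f=200/np.tan(np.radians(c["fov_y"])/2);q=np.linalg.inv(np.array(c["world_from_camera"]))@[*P,1]
    return np.round([c["cx"]+f*q[0]/q[2],c["cy"]+f*q[1]/q[2]],1)
E
python3 - <<'E'
from h import *
o=robot.get_obs();t=o["tcp_pos"];y=np.array([.179,.984,0]);x=np.array([.984,-.179,0]);print(t)
print("near tip",proj("side",t-.03*y+[0,0,.004]),"far",proj("side",t+.03*y+[0,0,.004]))
H=np.array([.597,-.060,.105]);print("head",proj("side",H),"bracket top",proj("side",H-.023*x+[0,0,.022]),"guard top",proj("side",H+.0265*x),"post top",proj("side",H-.171*x+[0,0,.006]))
E
```

```text
[ 0.6006124  -0.05932694  0.16042436]
near tip [358.6 216. ] far [356.4 198.4]
head [354.4 221.8] bracket top [346.4 216.7] guard top [364.2 221.6] post top [290.7 221.5]
```

```bash
python3 -m creep '[{"xyz":[0,-0.001,0.04],"turn":0,"grip":0.6},{"xyz":[0,-0.001,0.087],"turn":0,"grip":0.6},{"xyz":[0,-0.001,0.087],"turn":0,"grip":0.6},{"xyz":[0,-0.001,0.087],"turn":0,"grip":0.6},{"xyz":[0,-0.001,0.087],"turn":0,"grip":0.4},{"xyz":[0,-0.001,0.087],"turn":0,"grip":0.31},{"xyz":[0,-0.001,0.087],"turn":0,"grip":0.31},{"xyz":[0,-0.001,0.087],"turn":0,"grip":0.31},{"xyz":[0,-0.001,0.087],"turn":0,"grip":0.31},{"xyz":[0,-0.001,0.087],"turn":0,"grip":0.31}]'
```

```text
clock: 3.9
tcp_pos: [0.6017, -0.0604, 0.0965]
ee_rot: [0.002, 0.09, 0.996, -0.0]
force: [-0.6, -0.3, 5.9]
width: 0.0267
grip_force: 3.6
```

```bash
python3 -m creep '[{"xyz":[0,0,0],"turn":0,"grip":0.30},{"xyz":[0,0,0],"turn":0,"grip":0.30},{"xyz":[0,0,0],"turn":0,"grip":0.29},{"xyz":[0,0,0],"turn":0,"grip":0.29},{"xyz":[0,0,0],"turn":0,"grip":0.28},{"xyz":[0,0,0],"turn":0,"grip":0.28},{"xyz":[0,0,0],"turn":0,"grip":0.27},{"xyz":[0,0,0],"turn":0,"grip":0.27},{"xyz":[0,0,0],"turn":0,"grip":0.26},{"xyz":[0,0,0],"turn":0,"grip":0.26}]'
python3 - <<'E'
from h import *
import cv2
o=robot.get_obs();print(o["force"],o["moment"],o["width"],o["grip_force"])
s=read_camera("side")[:,:,::-1]
cv2.imwrite("pics/s3.png",cv2.resize(s[160:260,280:390],None,fx=5,fy=5,interpolation=cv2.INTER_CUBIC))
E
```

```text
clock: 5.15
tcp_pos: [0.6016, -0.0604, 0.0969]
ee_rot: [0.002, 0.09, 0.996, -0.0]
force: [-1.2, -0.7, 8.9]
width: 0.0239
grip_force: 58.4
[-1.23462249 -0.72224832  8.93760428] [-0.02913548  0.27246674 -0.02221031] 0.023945671559068002 58.37548412382603
```

View pics/s3.png

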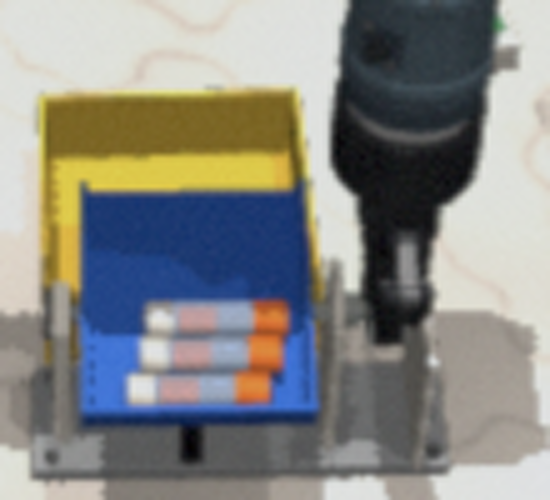

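Run:
```python
from h import *
y=np.array([.179,.984,0]);x=np.array([.984,-.179,0]);H=np.array([.597,-.060,.105])
for s in(0,.15,.3):
    a=.3-s;c,q=np.cos(a),np.sin(a);f=lambda v,w:H-.099*x+(v*c-w*q)*y+np.array([0,0,v*q+w*c])
    print(s,"lip",proj("side",f(.067,.012)),"lip wall",proj("side",f(.067,.026)),"back",proj("side",f(-.067,.030)),"topcam lip",proj("top",f(.067,.012)),proj("top",f(-.067,.03)))
```

```text
0 lip [317.  197.8] lip wall [317.1 195.7] back [318.8 242.5] topcam lip [326.1 203.5] [366.4 210.9]
0.15 lip [316.8 199. ] lip wall [317.  196.2] back [318.9 239.3] topcam lip [324.8 203.5] [366.1 210.6]
0.3 lip [316.7 200.7] lip wall [316.8 197.3] back [319.  235.7] topcam lip [324.  203.6] [365.4 210.2]
```

The tray's rear edge (px y≈242.5) matches the rest pose, and the head is gripped with 58 N. The tool cannot tilt, so I'll ease the grip, lean the bin-side pad on the head and roll it by moving down, like a rack on a pinion.

```bash
python3 -m creep '[{"xyz":[0,0,0],"turn":0,"grip":0.34},{"xyz":[0,-0.002,0],"turn":0,"grip":0.34},{"xyz":[0,-0.004,0],"turn":0,"grip":0.34},{"xyz":[0,-0.006,0],"turn":0,"grip":0.34},{"xyz":[0,-0.006,0],"turn":0,"grip":0.34},{"xyz":[0,-0.006,0.001],"turn":0,"grip":0.34},{"xyz":[0,-0.006,0.002],"turn":0,"grip":0.34},{"xyz":[0,-0.006,0.004],"turn":0,"grip":0.34},{"xyz":[0,-0.006,0.005],"turn":0,"grip":0.34},{"xyz":[0,-0.006,0.005],"turn":0,"grip":0.34}]'
cat > look.py <<'E'
from h import *
import cv2,sys
o=robot.get_obs();print(o["force"].round(1),o["moment"].round(2),o["width"].round(4),o["grip_force"])
s=read_camera("side")[:,:,::-1]
cv2.imwrite("pics/%s.png"%sys.argv[1],cv2.resize(s[160:260,280:390],None,fx=5,fy=5,interpolation=cv2.INTER_CUBIC))
h=cv2.cvtColor(s.copy(),cv2.COLOR_BGR2HSV);m=cv2.inRange(h,(105,120,40),(125,255,255))[185:255,299:340]
print("blue last row by col",[int(185+np.nonzero(m[:,c])[0].max()) for c in range(4,41,6) if m[:,c].any()], "first",[int(185+np.nonzero(m[:,c])[0].min()) for c in range(4,41,6) if m[:,c].any()])
E
python3 look.py s4
```

```text
clock: 6.45
tcp_pos: [0.6006, -0.0616, 0.0921]
ee_rot: [0.001, 0.089, 0.996, 0.003]
force: [1.1, 8.8, 5.9]
width: 0.0291
grip_force: 4.3Traceback (most recent call last):
  File "look.py", line 3, in <module>
    o=robot.get_obs();print(o["force"].round(1),o["moment"].round(2),o["width"].round(4),o["grip_force"])
                                                                     ^^^^^^^^^^^^^^^^
AttributeError: 'float' object has no attribute 'round'
```

```bash
sed -i 's/o\["width"\].round(4)/o["width"]/' look.py; python3 look.py s4
```

```text
[1.1 8.8 5.9] [ 1.73 -0.15  0.01] 0.029095388654894902 4.264479707926512
blue last row by col [244, 244, 244, 244, 244, 244, 244] first [199, 199, 199, 199, 199, 199, 198]
```

View pics/s4.png

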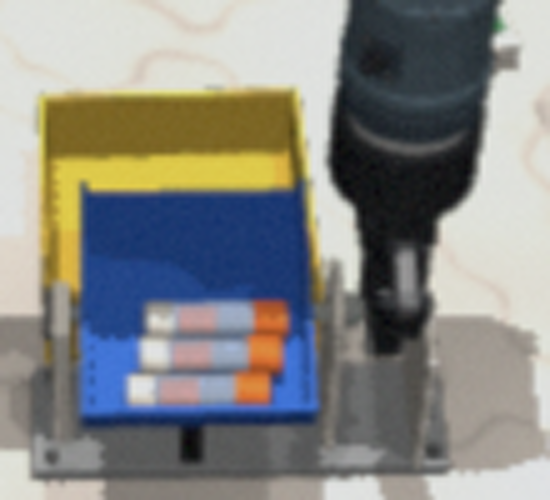

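The tray is unmoved: 9 N of side push is too little because the arm is soft. I'll start higher and press harder.

```bash
python3 -m creep '[{"xyz":[0,0.005,-0.004],"turn":0,"grip":0.34},{"xyz":[0,0.005,-0.009],"turn":0,"grip":0.34},{"xyz":[0,-0.004,-0.009],"turn":0,"grip":0.34},{"xyz":[0,-0.012,-0.009],"turn":0,"grip":0.34},{"xyz":[0,-0.020,-0.009],"turn":0,"grip":0.34},{"xyz":[0,-0.020,-0.005],"turn":0,"grip":0.34},{"xyz":[0,-0.020,-0.001],"turn":0,"grip":0.34},{"xyz":[0,-0.020,0.002],"turn":0,"grip":0.34},{"xyz":[0,-0.020,0.004],"turn":0,"grip":0.34},{"xyz":[0,-0.020,0.004],"turn":0,"grip":0.34}]'; python3 look.py s5
```

```text
clock: 7.75
tcp_pos: [0.6, -0.0628, 0.0927]
ee_rot: [0.003, 0.085, 0.996, 0.017]
force: [-0.6, 45.6, 26.4]
width: 0.0294
grip_force: 22.5
[-0.6 45.6 26.4] [8.94 0.1  0.11] 0.0293975316993729 22.464681677520275
blue last row by col [238, 238, 238, 238, 238, 238, 238] first [203, 203, 203, 203, 203, 202, 202]
```

```bash
python3 -m creep '[{"xyz":[0,0,0.001],"turn":0,"grip":0.34},{"xyz":[0,0,0.002],"turn":0,"grip":0.34},{"xyz":[0,0,0.003],"turn":0,"grip":0.34},{"xyz":[0,0,0.004],"turn":0,"grip":0.34},{"xyz":[0,0,0.005],"turn":0,"grip":0.34},{"xyz":[0,0,0.006],"turn":0,"grip":0.34},{"xyz":[0,0,0.007],"turn":0,"grip":0.34},{"xyz":[0,0,0.008],"turn":0,"grip":0.34},{"xyz":[0,0,0.009],"turn":0,"grip":0.34},{"xyz":[0,0,0.009],"turn":0,"grip":0.34}]'; python3 look.py s6
```

```text
clock: 9.05
tcp_pos: [0.6002, -0.0617, 0.0864]
ee_rot: [0.004, 0.085, 0.996, 0.018]
force: [-0.8, 47.5, 27.7]
width: 0.0289
grip_force: 23.9
[-0.8 47.5 27.7] [9.43 0.09 0.13] 0.028927694342347893 23.934932202100754
blue last row by col [227, 227, 227, 227, 227, 227, 227] first [212, 212, 211, 211, 212, 212, 209]
```

View pics/s6.png

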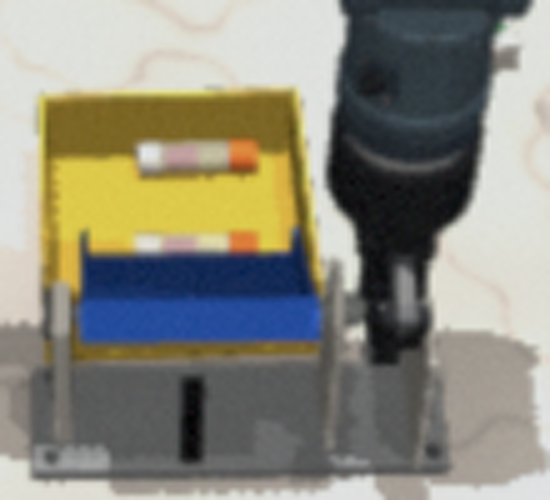

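All tubes have left the tray: two are visible in the bin at (196,155) and (196,242) in the crop, the third is probably hidden by the tray. I'll close the grip fully while keeping the push.

```bash
python3 -m creep '[{"xyz":[0,0,0],"turn":0,"grip":0.33},{"xyz":[0,0,0],"turn":0,"grip":0.32},{"xyz":[0,0,0],"turn":0,"grip":0.31},{"xyz":[0,0,0],"turn":0,"grip":0.30},{"xyz":[0,0,0],"turn":0,"grip":0.29},{"xyz":[0,0,0],"turn":0,"grip":0.28},{"xyz":[0,0,0],"turn":0,"grip":0.27},{"xyz":[0,0,0],"turn":0,"grip":0.26},{"xyz":[0,0,0],"turn":0,"grip":0.26},{"xyz":[0,0,0],"turn":0,"grip":0.26}]'; python3 look.py s7
python3 - <<'E'
from h import *
import cv2
t=read_camera("top")[150:250,265:385,::-1];s=cv2.imread("pics/s7.png")
t=cv2.resize(np.clip(t*1.7,0,255).astype(np.uint8),None,fx=5,fy=5,interpolation=cv2.INTER_CUBIC)
a=cv2.resize(np.hstack([s[:500],t]),(800,348));cv2.imwrite("pics/c7.png",a)
E
```

```text
clock: 10.35
tcp_pos: [0.6005, -0.0602, 0.0868]
ee_rot: [0.004, 0.084, 0.996, 0.02]
force: [-1.1, 51.3, 30.3]
width: 0.0252
grip_force: 57.2
[-1.1 51.3 30.3] [10.28  0.1   0.1 ] 0.025181310532718906 57.24605709314346
blue last row by col [227, 227, 227, 227, 227, 227, 227] first [212, 212, 212, 211, 212, 212, 208]
```

View pics/c7.png

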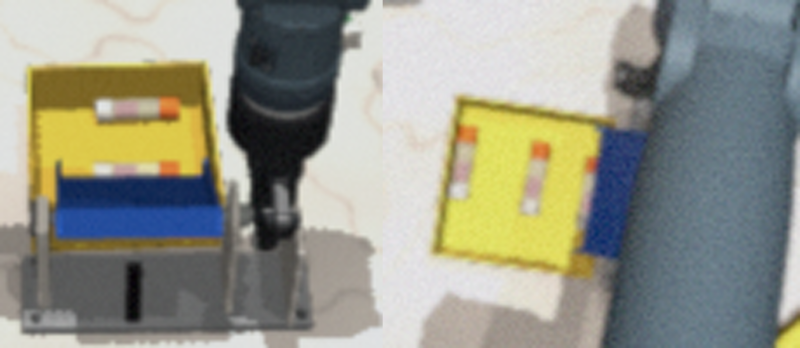

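```bash
python3 -m creep '[{"xyz":[0,0,0],"turn":0,"grip":0.26},{"xyz":[0,0,0],"turn":0,"grip":0.26},{"xyz":[0,0,0],"turn":0,"grip":0.26},{"xyz":[0,0,0],"turn":0,"grip":0.26},{"xyz":[0,0,0],"turn":0,"grip":0.26},{"xyz":[0,0,0],"turn":0,"grip":0.26},{"xyz":[0,0,0],"turn":0,"grip":0.26},{"xyz":[0,0,0],"turn":0,"grip":0.26},{"xyz":[0,0,0],"turn":0,"grip":0.26},{"xyz":[0,0,0],"turn":0,"grip":0.26}]'; python3 look.py s8
python3 - <<'E'
from h import *
y=np.array([.179,.984,0]);x=np.array([.984,-.179,0]);H=np.array([.597,-.060,.105])
for s in(.45,.6,.7,.85):
    a=.3-s;c,q=np.cos(a),np.sin(a);f=lambda v,w:H-.099*x+(v*c-w*q)*y+np.array([0,0,v*q+w*c])
    print(s,"lip",proj("side",f(.067,.012)),"lip wall",proj("side",f(.067,.026)),"back top",proj("side",f(-.067,.030)),"back bottom",proj("side",f(-.067,.006)))
E
python3 - <<'E'
from h import *
import cv2
a=cv2.cvtColor(read_camera("top"),cv2.COLOR_RGB2HSV);m=cv2.inRange(a,(5,150,60),(17,255,255))[180:225,275:335]
n,l,st,ce=cv2.connectedComponentsWithStats(m)
for i in range(1,n):
    if st[i,4]>3: print("cap",ce[i]+[275,180],st[i,4],plane("top",*(ce[i]+[275,180]),.014))
E
```

```text
clock: 11.7
tcp_pos: [0.6005, -0.0602, 0.0868]
ee_rot: [0.004, 0.084, 0.996, 0.02]
force: [-1.0, 51.0, 30.3]
width: 0.0251
grip_force: 57.2
[-1.  51.  30.3] [10.31  0.11  0.16] 0.025067821320490135 57.2489333152771
blue last row by col [227, 227, 227, 227, 227, 227, 227] first [212, 212, 212, 211, 212, 212, 208]
0.45 lip [316.6 202.8] lip wall [316.7 199. ] back top [319.  231.7] back bottom [318.8 238.5]
0.6 lip [316.6 205.3] lip wall [316.6 201.1] back top [318.9 227.5] back bottom [318.8 235.2]
0.7 lip [316.5 207.2] lip wall [316.5 202.7] back top [318.9 224.7] back bottom [318.8 232.9]
0.85 lip [316.5 210.3] lip wall [316.5 205.5] back top [318.8 220.3] back bottom [318.8 229.2]
cap [288.6  187.95] 20 [0.57504458 0.14680368 0.014     ]
cap [310.         192.66666667] 18 [0.55746769 0.07149635 0.014     ]
cap [324.42857143 196.28571429] 7 [0.54408824 0.02083416 0.014     ]
```

```bash
python3 -c "
from rig import robot
print(robot.close_job())"
```

```text
the job is handed in; nothing more can be done
None
```

The job is handed in. The tray is tipped to about 0.85 rad, all three tubes are in the bin, and the bolt head is held with about 57 N. Because the tool cannot tilt, I turned the head by pressing one finger pad sideways against it and moving down, then closed the grip again.

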